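# Shut and lock the sealed hatch of a lamp supply

### The job

The bench lamp supply has been checked and its hatch still stands open. Swing the hatch down onto its springy seal; then press it down gently and, still pressing, turn the wing knob clockwise until the hidden tongue has swung behind the frame edge and you feel it come up against its stop, without forcing the tongue or pressing the hatch hard onto its bumpers. Ease off and let go, so that the tongue alone holds the hatch down, and leave the things round about where they are.

Things in the scene. Friction and masses are not known exactly. Their poses are not given: they have to be found in the camera images.
- lamp_unit: Grey painted steel case of a bench lamp supply, 220 (x) by 200 (y) mm, roof 92 mm above the worktop, fixed. Origin: centre of its underside on the worktop; x points from the black front panel (dial, switch) to the back, z up. The roof has an opening from x = -66 to +48 mm, y = -56 to +56 mm, rimmed by a tall black rubber seal, under the hatch.
- hatch_frame: The roof round the opening; origin and axes as lamp_unit. In front of the opening (x = -97 to -66 mm) it is a screwed-on rail, 3 mm sheet, whose inner edge is the frame edge: the tongue swings behind, that is under, it. The rail's top is nominally at z = 92 mm but was set up to 4 mm higher or lower, differently on each unit. Hidden beneath it is the tongue's stop.
- hatch_hinge (a point): Middle of the hatch's hinge line, which runs along y of lamp_unit, at x = +62, z = 98 mm there. The plane of the hatch plate's underside passes through this line.
- hatch (a joint): Hinge angle of the hatch, rad: 0 = level, grows as it opens, free edge rising, to the back (starts at 0.6 to 1.05; end 1.4). Its stiff hinge holds it where it is left; 2 to 4 N near the free edge moves it. It meets the seal at about 0.08, and let go unlocked it springs back to 0.047 or more. Pressed down it lies on its bumpers between -0.029 and +0.029, as the rail is set.
- hatch_edge (a point): Point on the outer face of the hatch, 10 mm from the middle of its free edge, 140 mm from the hinge line. The hatch is a grey plate, 138 mm wide (y), 3 mm thick, from 6 to 150 mm from the hinge line, free edge towards the front panel. The face beside the wing knob is plain.
- wing_knob (a joint): Turn of the wing knob, rad, clockwise seen from above: 0 = blade and tongue along the free edge (tongue to -y of lamp_unit), pi/2 = tongue to the front. Starts at 0 to 0.3, clear of the frame edge; the tip meets the edge line at about 0.45; the stop lies between 1.33 and 1.43, differing from unit to unit. Free it takes 0.05 N m, rising steeply at the stop: 0.25 N m there is ample.
- wing_grip (a point): Middle of the wing blade, on the knob axis, 107 mm from the hinge line, 20.5 mm above the hatch's underside. Black blade 52 mm long, 10 mm thick, from 8.5 to 30.5 mm above the underside, on a round flange 48 mm across, 9.5 mm above the underside, that turns with it. z = knob axis, outward; y along the blade. Grip across the 10 mm, tips down to the flange.
- cam_tongue: Steel tongue on the knob's shaft behind the hatch, 7 mm wide and high, reaching 41 mm from the axis, parallel to the blade, its top 9.6 mm below the hatch's underside. Origin: knob axis at the underside; it points to its -y. Over 25 N on it (about 0.65 N m on the knob) bends it. With the bumpers on the rail it clears the frame edge by 0.6 mm; less pressed, it jams or rides over it.
- bumpers: Two black bumpers, 8 mm across, 6 mm high, under the hatch's front corners, 141 mm from the hinge line; origin on the hinge line. Pressing straight down on the knob with 2 to 12 N (more for a low rail) brings them onto the rail; from there it is rigid. Over 11 N on them bows the hatch: this takes 16 N on the knob with a high rail, 20 N with a low one. Locked, they stand just off the rail.
- bulb_carton: Small lamp carton 40x40x62 mm, standing to the right. Origin: centre of its underside. Leave it.
- long_nose_pliers: Blue-handled pliers 43x152x12 mm, lying to the left. Origin: middle of the underside. Leave them.
- parts_dish: Round steel dish with small screws, 94 mm across, 18 mm high, to the right. Origin: centre of its underside. Leave it.
- battery_1: AA cell 14 mm across, 50 mm high, standing to the left in front. Origin: centre of its foot. Leave it.

How it is judged:
By the outcome, as a careful person would: the job done as asked, in the order asked, and still so for the second after the job is handed in, with the robot touching nothing.
It also fails if it takes over 72 s, if anything falls off the work surface, if the arm or the gripper's body presses on something with over 40 N, if the wrist force passes 120 N, or if a joint passes its speed limit or range.

### The arm

A 6-joint arm with a two-finger parallel gripper is mounted at the origin on a cart in front of the work surface, level with it; the furniture and walls round the work are solid. World frame = base frame: x ahead of the robot, y to its left, z up, the work surface at z = 0. Lengths are in m, angles in rad, forces in N, time in s.
With the tool pointing down it reaches from about 0.375 to 0.975 m from the base axis. Payload 3.8 kg.
Tool frame: the origin (TCP) lies on the mounting face of the last link; the fingertips stand 173 mm ahead of it and the grasp point (between the pads) lies 155 mm ahead of it; z points along the fingers, y is the direction in which the jaws open and shut (so a half turn about z gives the same grasp; the last joint's range is limited). The gripper opens to 85 mm and grips with 20 to 120 N. Pads are 22 mm wide; open, the fingers measure 114 mm over their backs; the gripper's body (76 mm by 85 mm) begins 54 mm behind the grasp point. The pads swing forward as they close: fully open they stand 13 mm farther back than shut.
Start: joints at [-1.34, 0.264, 1.604, -0, 1.274, -0.037], TCP at [0.179, -0.651, 0.405] pointing down, gripper open.
Joint ranges: [-2.63, 2.63], [-0.94, 2.18], [0.31, 2.57], [-1.31, 4.45], [0, 2.66], [-2.55, 2.55]. Speed limits (rad/s): [2.57, 2.57, 3.14, 3.14, 3.14, 3.14].

### API

Orientations are given as a rotation vector (axis times angle).
In Python, from workcell import bot, imaging, order gives the robot as it stands. The module is installed in compiled form; this text tells all that it offers.
- The arm moves only by the shell command python3 -m creep 'ROWS' [OPENING] [FORCE]. ROWS is JSON, a list of rows, each an object with "slide": the shift along the tool's x, y, z each as a share of 25 mm, from -1 to 1, a list of three; "angular": the turn, a rotation vector about the tool's x, y, z each as a share of 4 degrees, from -1 to 1, a list of three. A call has 1 to 5 rows; each row shifts and turns the commanded pose from where the row before left it, along the tool's axes as they then stand; what a row does not reach is not made up. A row lasts 1/12 s, in which the tool goes at most 41.7 mm and 7.16 degrees, less where a joint would pass 70% of its speed; a pose out of reach is approached as far as the arm can. A call with a number of a shift or a turn outside -1 to 1 is refused whole. A call with a gripper value outside its range is refused whole. OPENING is the closure, from -1 (fully open) to 1 (shut), set as the call begins (- or left out, the last holds). The fingers move at their own pace and stop on an object; FORCE is the grip in N (left out, the last holds). Time passes only in rows, so rows that do not move let the fingers close. It gives the time, the measured TCP pose, the force and the opening at its end, in the units of the state.
- bot.read_state(): the state, without advancing time (a new reading comes with each control period).
- imaging.read_camera(name): name is "scene" or "top"; returns (picture, depth): 420x560x3 uint8, red, green, blue; 420x560 float32, m along the optical axis (not along the pixel's ray), 0 where there is no reading.
- imaging.camera_model(name): a dict with "fovy" (degrees; the focal length in pixels is half the picture's height over the tangent of half this angle, whatever the lens; pixels are square), "cx", "cy" (the principal point, pixels), "camera_from_world" (4x4, takes a point from world to camera coordinates). Camera axes: x right, y down, z forward; pixel columns grow to the right and rows downward; lengths in m; the calibration is good to about 2 mm. A picture is of the moment at which its call begins. camera_model takes no time and is no camera call.
- order.finish_job(): hands the job in, once; it reports no verdict.
The state is a dict: "time": time; "q": joint angles; "joint_vel": joint speeds; "joint_torque": joint torques, N m; "tool_pos": TCP position; "tcp_rot": TCP orientation; "wrist_force": force on the tool from outside, world axes, zero at the start; "torque": the same for the moment, N m; "width": opening from 0.0 (shut) to 1.0 (fully open).
Only numpy, scipy, OpenCV 4.12 (cv2) and the standard library are available. Lean on these libraries where they do the work, as an engineer would, in place of code of your own. Each camera call takes 0.05 s, during which the arm holds its last target.

## Working session

There is one attempt and no reset: what is moved stays moved. The work goes in short steps, Python scripts to look and compute and a shell command to move; the robot and the scene stay as the last step left them, time stands still between calls to the robot, and variables do not carry over. Pictures are saved under pics/ and viewed, and the job is handed in when it is done.

```bash
mkdir -p pics; ls; python3 - <<'E'
from workcell import bot, imaging, order
import cv2
print(bot.read_state())
for n in ("scene","top"):
    p,d=imaging.read_camera(n)
    m=imaging.camera_model(n); print(n,m)
    cv2.imwrite(f"pics/{n}0.png",p[:,:,::-1])
    import numpy as np; np.savez(f"{n}0.npz",p=p,d=d)
E
```

```text
pics
{'time': 0.0, 'q': array([-1.33989661e+00,  2.64754693e-01,  1.60537934e+00, -2.71906989e-06,
        1.27373256e+00, -3.69020264e-02]), 'joint_vel': array([ 1.06759472e-03, -4.64444627e-04,  7.64913958e-06,  3.57434484e-05,
       -5.70588977e-04, -3.68139245e-04]), 'joint_torque': array([ 1.59438014e-04, -5.15107369e+01, -3.67315793e+01, -1.15906510e-04,
        1.29452418e-02, -1.22511605e-05]), 'tool_pos': array([ 0.1785293 , -0.65059862,  0.40335768]), 'tcp_rot': array([-3.11122827e+00, -4.19105210e-01,  3.49738735e-04]), 'wrist_force': array([ 0.46088637, -0.58002968, -0.45943825]), 'torque': array([ 0.07686486,  0.02236309, -0.02869199]), 'width': 1.0021145146873174}
scene {'fovy': 47.06002161509782, 'cx': 278.79112766524037, 'cy': 204.4064377644241, 'camera_from_world': array([[-0.56487163, -0.82490955, -0.0210778 ,  0.301222  ],
       [-0.52409117,  0.37837659, -0.76299384,  0.32781752],
       [ 0.63737625, -0.41994689, -0.64606201,  0.93173862],
       [ 0.        ,  0.        ,  0.        ,  1.        ]])}
top {'fovy': 56.17867756137417, 'cx': 279.4183024069156, 'cy': 209.53375683208222, 'camera_from_world': array([[ 0.11781012, -0.99302941,  0.00365564, -0.05166092],
       [-0.97212596, -0.11608011, -0.20370696,  0.52138688],
       [ 0.20271134,  0.020445  , -0.97902508,  0.82833786],
       [ 0.        ,  0.        ,  0.        ,  1.        ]])}
```

View pics/scene0.png

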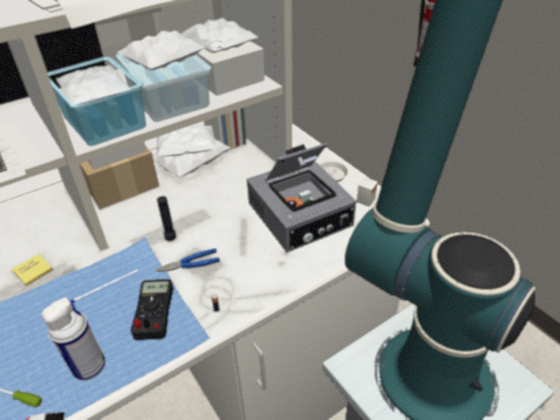

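View pics/top0.png

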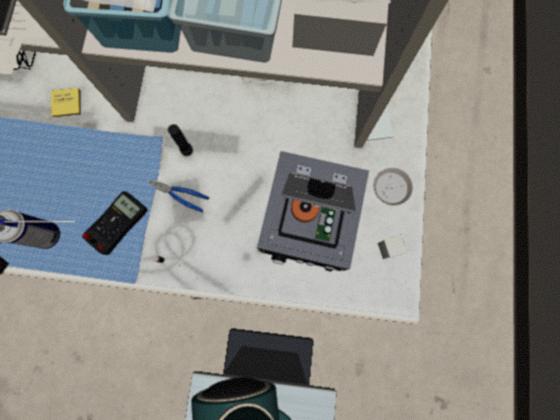

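The unit shows in the top view at about (315,210), with the hatch standing open over it, plate at about (318,190) and knob at (320,187). I'll measure the roof rectangle and the hatch plane next.

```bash
cat > h.py <<'E'
import numpy as np, cv2
from workcell import bot, imaging
def pts(name,d):
    m=imaging.camera_model(name); f=d.shape[0]/2/np.tan(np.radians(m['fovy'])/2)
    v,u=np.mgrid[:d.shape[0],:d.shape[1]]
    P=np.stack([(u-m['cx'])/f*d,(v-m['cy'])/f*d,d],-1)
    T=np.linalg.inv(m['camera_from_world']); W=P@T[:3,:3].T+T[:3,3]; W[d<=0]=np.nan
    return W
def proj(name,X):
    m=imaging.camera_model(name); f=210/np.tan(np.radians(m['fovy'])/2)
    X=np.atleast_2d(X); c=X@m['camera_from_world'][:3,:3].T+m['camera_from_world'][:3,3]
    return np.c_[c[:,0]/c[:,2]*f+m['cx'],c[:,1]/c[:,2]*f+m['cy']]
E
python3 - <<'E'
from h import *
for n in("top","scene"):
    z=np.load(n+"0.npz"); W=pts(n,z['d'])
    print(n,np.isnan(W[...,0]).mean())
    if n=="top": box=(slice(140,275),slice(250,375))
    else: box=(slice(140,255),slice(240,360))
    R=W[box].reshape(-1,3); R=R[~np.isnan(R[:,0])]
    h,e=np.histogram(R[:,2],np.arange(-.02,.26,.01)); print(dict(zip(np.round(e,2),h)))
    t=R[(abs(R[:,2]-.092)<.006)]
    # worktop
    print('table',np.median(R[abs(R[:,2])<.008][:,2]),'roof',np.median(t[:,2]))
    r=cv2.minAreaRect(t[:,:2].astype(np.float32)); print(r)
    m=cv2.resize(z['p'][box][:,:,::-1],None,fx=5 if n=='top' else 5,fy=5,interpolation=cv2.INTER_CUBIC); cv2.imwrite(f"pics/{n}_z.png",m[:600]); print(m.shape)
E
```

```text
top 0.004047619047619047
{np.float64(-0.02): np.int64(0), np.float64(-0.01): np.int64(2750), np.float64(0.0): np.int64(4452), np.float64(0.01): np.int64(545), np.float64(0.02): np.int64(360), np.float64(0.03): np.int64(197), np.float64(0.04): np.int64(542), np.float64(0.05): np.int64(77), np.float64(0.06): np.int64(146), np.float64(0.07): np.int64(88), np.float64(0.08): np.int64(328), np.float64(0.09): np.int64(4971), np.float64(0.1): np.int64(533), np.float64(0.11): np.int64(87), np.float64(0.12): np.int64(75), np.float64(0.13): np.int64(64), np.float64(0.14): np.int64(77), np.float64(0.15): np.int64(72), np.float64(0.16): np.int64(81), np.float64(0.17): np.int64(89), np.float64(0.18): np.int64(113), np.float64(0.19): np.int64(214), np.float64(0.2): np.int64(465), np.float64(0.21): np.int64(206), np.float64(0.22): np.int64(273), np.float64(0.23): np.int64(0), np.float64(0.24): np.int64(0), np.float64(0.25): np.int64(0)}
table 0.000446253317336609 roof 0.09248274820090063
((0.5291528105735779, -0.0634143278002739), (0.2005549967288971, 0.2208341360092163), 83.5850830078125)
(675, 625
[... 416 characters left out ...]
.int64(1008), np.float64(0.1): np.int64(290), np.float64(0.11): np.int64(71), np.float64(0.12): np.int64(61), np.float64(0.13): np.int64(53), np.float64(0.14): np.int64(44), np.float64(0.15): np.int64(51), np.float64(0.16): np.int64(70), np.float64(0.17): np.int64(105), np.float64(0.18): np.int64(121), np.float64(0.19): np.int64(130), np.float64(0.2): np.int64(134), np.float64(0.21): np.int64(121), np.float64(0.22): np.int64(36), np.float64(0.23): np.int64(0), np.float64(0.24): np.int64(0), np.float64(0.25): np.int64(2)}
table -0.002740689831780052 roof 0.08930278843012923
((0.5866324305534363, -0.06727162003517151), (0.20303072035312653, 0.3453468680381775), 84.06138610839844)
(575, 600, 3)
```

```bash
cat >> h.py <<'E'
C=np.array([0.5291,-0.0634,0]); YAW=np.radians(-6.4)
Ru=np.array([[np.cos(YAW),-np.sin(YAW),0],[np.sin(YAW),np.cos(YAW),0],[0,0,1]])
def to_unit(W): return (W-C)@Ru
def to_world(U): return np.asarray(U)@Ru.T+C
E
python3 - <<'E'
from h import *
for n in("top","scene"):
    z=np.load(n+"0.npz"); W=pts(n,z['d']); U=to_unit(W.reshape(-1,3)); c=z['p'].reshape(-1,3)
    def reg(x0,x1,y0,y1,z0,z1):
        k=(U[:,0]>x0)&(U[:,0]<x1)&(U[:,1]>y0)&(U[:,1]<y1)&(U[:,2]>z0)&(U[:,2]<z1); return k
    for nm,a in (('rail',(-.093,-.078,-.05,.05,.08,.105)),('left',(-.05,.05,.075,.095,.08,.105)),('right',(-.05,.05,-.095,-.075,.08,.105)),('back',(.08,.1,-.05,.05,.08,.105)),('railL',(-.093,-.078,-.09,-.06,.08,.105)),('table',(-.25,-.2,-.1,.1,-.02,.02))):
        k=reg(*a); print(n,nm,k.sum(),np.median(U[k,2]),U[k,2].std())
    k=reg(-.12,.14,-.1,.1,.12,.27); H=U[k]
    print('hatch',len(H),H.min(0),H.max(0),np.percentile(H[:,1],[1,99]))
    # plate points: line fit in x,z via ransac on angle through hinge
    ang=np.arctan2(H[:,2]-.098,.062-H[:,0]); r=np.hypot(H[:,2]-.098,.062-H[:,0])
    hh,e=np.histogram(ang,np.arange(.2,1.6,.02)); print([(round(b,2),int(a)) for a,b in zip(hh,e) if a>5]); print('r max',np.percentile(r,[50,95,99,100]))
E
```

```text
top rail 343 0.09236236059893099 0.0014655379867656623
top left 416 0.0925020865317494 0.0014354709208561204
top right 360 0.09218184460687212 0.0014570408576375002
top back 385 0.09286466365970869 0.0016195365009437628
top railL 101 0.09229445220391963 0.0014101704021868549
top table 774 -0.0005386148486336007 0.002925746851808793
hatch 1729 [-0.0231258  -0.0687349   0.12005308] [0.05278766 0.06886517 0.22633921] [-0.06706405  0.06730854]
[(np.float64(0.82), 12), (np.float64(0.84), 7), (np.float64(0.94), 7), (np.float64(0.96), 66), (np.float64(0.98), 146), (np.float64(1.0), 619), (np.float64(1.02), 238), (np.float64(1.04), 143), (np.float64(1.06), 113), (np.float64(1.08), 67), (np.float64(1.1), 46), (np.float64(1.12), 39), (np.float64(1.14), 40), (np.float64(1.16), 37), (np.float64(1.18), 33), (np.float64(1.2), 35), (np.float64(1.22), 34), (np.float64(1.24), 34), (np.float64(1.26), 10)]
r max [0.11564049 0.15028481 0.1514998  0.15265505]
scene rail 225 0.08990750145629534 0.0051118273415790404
scene left 207 0.08919906481038342 0.0014913299519741954
scene right 177 0.08875223879483074 0.0014433627241728598
scene back 6 0.08963976265108087 0.0007106700269452747
scene railL 48 0.08917722519602911 0.0015230310933396303
scene table 556 -0.004301980906152136 0.005059897654853083
hatch 926 [-0.02774054 -0.06814193  0.12010802] [0.04529285 0.07272101 0.22311375] [-0.06509801  0.07142183]
[(np.float64(0.76), 7), (np.float64(0.78), 11), (np.float64(0.8), 17), (np.float64(0.82), 14), (np.float64(0.84), 25), (np.float64(0.86), 17), (np.float64(0.88), 39), (np.float64(0.9), 59), (np.float64(0.92), 116), (np.float64(0.94), 369), (np.float64(0.96), 132), (np.float64(0.98), 6), (np.float64(1.08), 7), (np.float64(1.1), 17), (np.float64(1.12), 16), (np.float64(1.14), 15), (np.float64(1.16), 22), (np.float64(1.18), 19), (np.float64(1.2), 13)]
r max [0.11019995 0.14838344 0.15086004 0.15201133]
```

View pics/top_z.png

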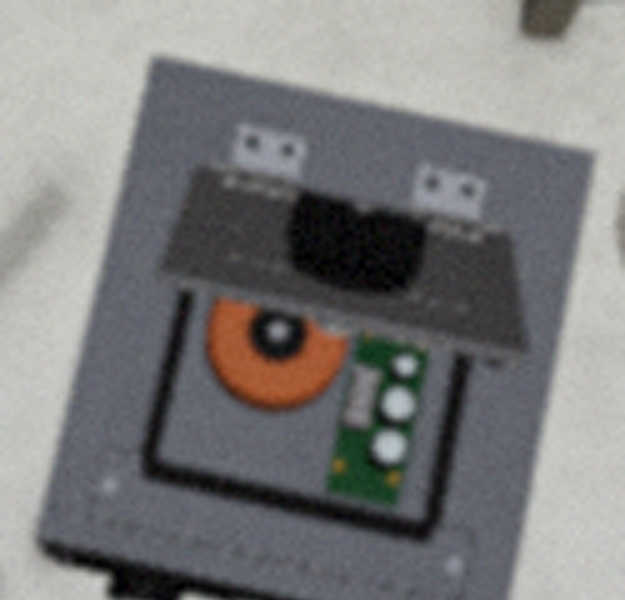

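View pics/scene_z.png

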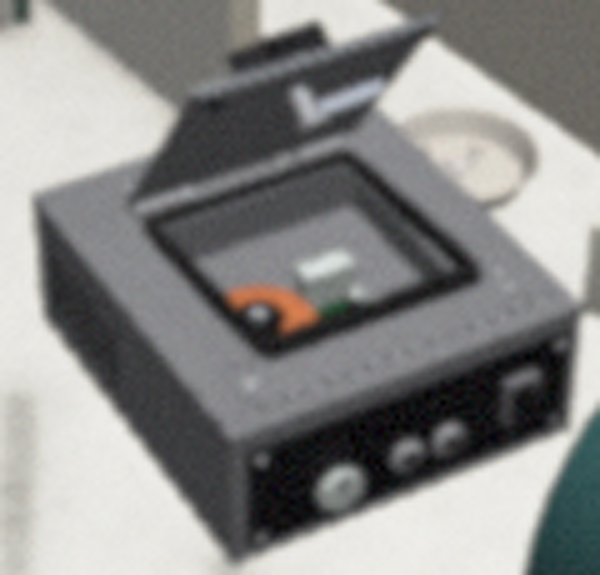

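The two views agree: the unit is centred at about (0.529, -0.063) with a yaw of about -6.4°. Its roof measures 200.6 x 220.8 mm. The rail is level with the roof, so near nominal, and the hatch angle is about 0.96. The wing lies across the middle of the plate. I'll raise the arm and turn the tool so its jaw axis lies along the unit's x.

```bash
python3 -m creep '[{"slide":[0,0,-0.6],"angular":[0,0,-1]},{"slide":[0,0,-0.6],"angular":[0,0,-1]},{"slide":[0,0,-0.6],"angular":[0,0,-1]},{"slide":[0,0,-0.6],"angular":[0,0,-1]},{"slide":[0,0,-0.6],"angular":[0,0,-1]}]' 1 40
python3 -m creep '[{"slide":[0,0,0],"angular":[0,0,-1]},{"slide":[0,0,0],"angular":[0,0,-1]},{"slide":[0,0,0],"angular":[0,0,-1]},{"slide":[0,0,0],"angular":[0,0,-1]},{"slide":[0,0,0],"angular":[0,0,-1]}]'
python3 -m creep '[{"slide":[0,0,0],"angular":[0,0,-1]},{"slide":[0,0,0],"angular":[0,0,-1]},{"slide":[0,0,0],"angular":[0,0,-1]},{"slide":[0,0,0],"angular":[0,0,-1]},{"slide":[0,0,0],"angular":[0,0,-1]}]'
cat > plan.py <<'E'
import sys; from h import *
from scipy.spatial.transform import Rotation as R
s=bot.read_state(); Rt=R.from_rotvec(s['tcp_rot']).as_matrix()
print('t',round(s['time'],2),'pos',s['tool_pos'].round(4),'x-axis yaw',np.degrees(np.arctan2(Rt[1,0],Rt[0,0])).round(2),'z',Rt[:,2].round(4),'q',s['q'].round(3),'F',s['wrist_force'].round(2),'M',s['torque'].round(3),'w',round(s['width'],3))
tip=s['tool_pos']+Rt[:,2]*.173; print('tip unit mm',(to_unit(tip)*1e3).round(1))
if len(sys.argv)>1: # target tip in unit mm
    g=to_world(np.array([float(a) for a in sys.argv[1:4]])/1e3)
    d=Rt.T@(g-tip); print('slide in 25mm units',(d/.025).round(2))
E
python3 plan.py 45 -48 280
```

```text
time: 0.52
tool_pos: [0.1786, -0.6508, 0.4795]
tcp_rot: [-2.99, -0.958, -0.0]
wrist_force: [-0.4, 0.3, -0.5]
width: 0.299
time: 0.93
tool_pos: [0.1786, -0.6508, 0.4789]
tcp_rot: [-2.779, -1.463, -0.0]
wrist_force: [0.1, -0.3, -0.8]
width: 0.001
time: 1.35
tool_pos: [0.1786, -0.6508, 0.4788]
tcp_rot: [-2.482, -1.923, -0.001]
wrist_force: [0.2, -0.3, 0.0]
width: 0.002
t 1.35 pos [ 0.1786 -0.6508  0.4788] x-axis yaw 75.54 z [-3.0e-04  1.4e-03 -1.0e+00] q [-1.34   0.23   1.511  0.     1.402 -1.088] F [ 0.18 -0.28  0.  ] M [-0.031  0.009 -0.02 ] w 0.002
tip unit mm [-282.9 -622.6  305.8]
slide in 25mm units [24.59  9.77  1.06]
```

```bash
python3 -m creep '[{"slide":[0,0,0],"angular":[0,0,-1]},{"slide":[0,0,0],"angular":[0,0,-1]}]' >/dev/null; python3 plan.py 30 -48 280
```

```text
t 1.52 pos [ 0.1786 -0.6508  0.4788] x-axis yaw 83.54 z [-4.0e-04  1.4e-03 -1.0e+00] q [-1.34   0.23   1.511 -0.     1.402 -1.227] F [0.63 0.19 0.88] M [-0.025 -0.005 -0.004] w -0.001
tip unit mm [-283.  -622.6  305.8]
slide in 25mm units [22.99 12.5   1.06]
```

```bash

python3 -m creep '[{"slide":[1,0.54,0],"angular":[0,0,0]},{"slide":[1,0.54,0],"angular":[0,0,0]},{"slide":[1,0.54,0],"angular":[0,0,0]},{"slide":[1,0.54,0],"angular":[0,0,0]},{"slide":[1,0.54,0],"angular":[0,0,0]}]'
python3 -m creep '[{"slide":[1,0.54,0],"angular":[0,0,0]},{"slide":[1,0.54,0],"angular":[0,0,0]},{"slide":[1,0.54,0],"angular":[0,0,0]},{"slide":[1,0.54,0],"angular":[0,0,0]},{"slide":[1,0.54,0],"angular":[0,0,0]}]'
python3 -m creep '[{"slide":[1,0.54,0],"angular":[0,0,0]},{"slide":[1,0.54,0],"angular":[0,0,0]},{"slide":[1,0.54,0],"angular":[0,0,0]},{"slide":[1,0.54,0],"angular":[0,0,0]},{"slide":[1,0.54,0],"angular":[0,0,0]}]'
python3 plan.py 30 -48 280
python3 - <<'E'
from h import *
z=np.load("top0.npz"); W=pts("top",z['d']).reshape(-1,3)
k=(W[:,2]>.25)&(abs(W[:,1]+.05)<.25)&(W[:,0]>.3); print(k.sum(), W[k].min(0), np.percentile(W[k],[1,50],0))
E
```

```text
time: 1.93
tool_pos: [0.2605, -0.5334, 0.4789]
tcp_rot: [-2.346, -2.087, -0.001]
wrist_force: [0.7, -0.0, -0.0]
width: -0.002
time: 2.35
tool_pos: [0.3421, -0.4169, 0.4791]
tcp_rot: [-2.346, -2.088, -0.0]
wrist_force: [-0.2, 0.7, -0.3]
width: -0.003
time: 2.77
tool_pos: [0.4236, -0.3006, 0.4792]
tcp_rot: [-2.346, -2.088, 0.0]
wrist_force: [-0.4, -1.0, -0.1]
width: 0.002
t 2.77 pos [ 0.4236 -0.3006  0.4792] x-axis yaw 83.34 z [-6.e-04  5.e-04 -1.e+00] q [-0.665 -0.072  1.834  0.     1.38  -0.549] F [-0.4  -0.96 -0.07] M [ 0.059 -0.041 -0.009] w 0.002
tip unit mm [ -78.5 -247.4  306.2]
slide in 25mm units [7.99 4.3  1.05]
19797 [ 0.71056212 -0.17222319  0.25035025] [[ 0.71191316 -0.16882509  0.2563378 ]
 [ 0.75448466 -0.01616381  0.32473186]]
```

```bash

python3 -m creep '[{"slide":[1,0.54,0],"angular":[0,0,0]},{"slide":[1,0.54,0],"angular":[0,0,0]},{"slide":[1,0.54,0],"angular":[0,0,0]},{"slide":[1,0.54,0],"angular":[0,0,0]},{"slide":[1,0.54,0.2],"angular":[0,0,0]}]'
python3 -m creep '[{"slide":[1,0.54,0.3],"angular":[0,0,0]},{"slide":[1,0.54,0.5],"angular":[0,0,0]},{"slide":[1,0.54,0.5],"angular":[0,0,0]},{"slide":[0,0,0],"angular":[0,0,0]}]'
python3 plan.py 25 -48 225
python3 - <<'E'
from h import *
for n in("top","scene"):
    p,d=imaging.read_camera(n); cv2.imwrite(f"pics/{n}1.png",p[:,:,::-1])
    b=p[100:250,220:400] if n=='top' else p[100:260,220:400]
    cv2.imwrite(f"pics/{n}1z.png",cv2.resize(b[:,:,::-1],None,fx=3.5,fy=3.5,interpolation=cv2.INTER_CUBIC))
E
```

```text
time: 3.18
tool_pos: [0.5054, -0.1844, 0.4753]
tcp_rot: [2.346, 2.088, 0.001]
wrist_force: [1.4, -0.5, -0.3]
width: -0.001
time: 3.52
tool_pos: [0.5547, -0.1121, 0.4385]
tcp_rot: [-2.339, -2.089, 0.001]
wrist_force: [-0.4, -0.0, -0.4]
width: 0.001
t 3.52 pos [ 0.5547 -0.1121  0.4385] x-axis yaw 83.54 z [-0.0041  0.0036 -1.    ] q [-0.244  0.04   1.798  0.003  1.309 -0.132] F [-0.44 -0.   -0.44] M [-0.039  0.042 -0.002] w 0.001
tip unit mm [ 30.1 -45.  265.5]
slide in 25mm units [-0.12 -0.2   1.62]
```

View pics/scene1z.png

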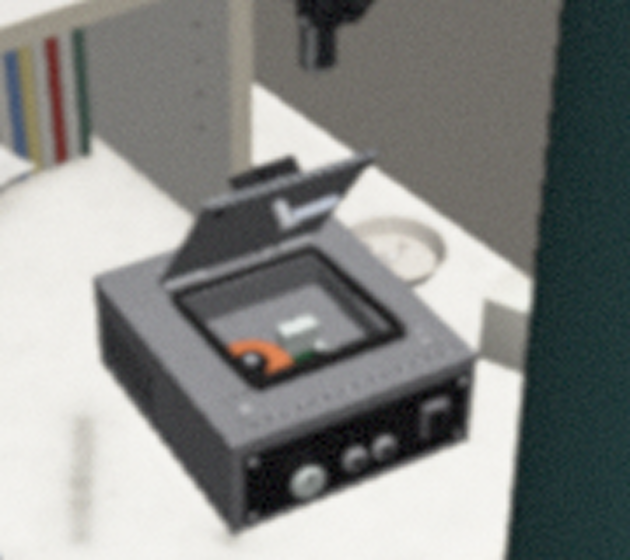

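View pics/top1z.png

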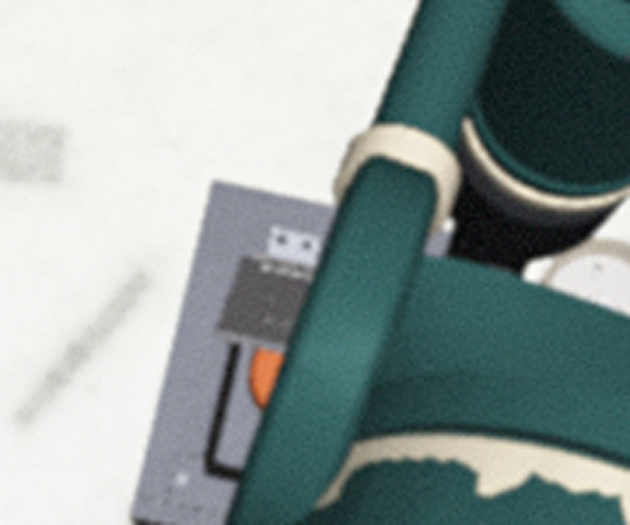

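Scene view: the shut fingertips end at about (310,120), above the hatch's right rear, and the hatch hasn't been touched. I'll check that against the projected tip and the outline of the fingers.

```bash

python3 - <<'E'
from h import *
s=bot.read_state(); print(proj("scene",s['tool_pos']+[-.0007,.0006,-.173]))
print(proj("scene",to_world([[-.021,-.069,.222],[-.021,.069,.222],[-.013,-.045,.21]])))
p,d=imaging.read_camera("scene"); W=pts("scene",d); w=to_unit(W.reshape(-1,3)); k=(abs(w[:,0]-.03)<.05)&(abs(w[:,1]+.045)<.04)&(w[:,2]>.24)&(w[:,2]<.29)
print(k.sum(),w[k].min(0),w[k].max(0)); k2=k&(w[:,2]<.272); print(w[k2].min(0),w[k2].max(0))
E
```

```text
[[311.00609658 117.25801143]]
[[328.91010318 140.91669373]
 [278.32233027 157.16766605]
 [318.4948337  146.25639958]]
90 [ 0.00966104 -0.0566914   0.26414169] [ 0.03321307 -0.03355242  0.28977009]
[ 0.01931112 -0.0566914   0.26414169] [ 0.03279874 -0.03455308  0.2714263 ]
```

```bash

python3 -m creep '[{"slide":[-0.1,-0.4,0.53],"angular":[0,0,0]},{"slide":[0,-0.4,0.53],"angular":[0,0,0]},{"slide":[0,-0.4,0.53],"angular":[0,0,0]},{"slide":[0,-0.16,0.3],"angular":[0,0,0]},{"slide":[0,0,0.3],"angular":[0,0,0]}]'
python3 plan.py -20 -48 197
python3 -m creep '[{"slide":[0,-0.32,0.26],"angular":[0,0,0]},{"slide":[0,-0.32,0.26],"angular":[0,0,0]},{"slide":[0,0,0],"angular":[0,0,0]}]'
python3 plan.py -34 -48 182
```

```text
time: 4.08
tool_pos: [0.5185, -0.1152, 0.3874]
tcp_rot: [2.348, 2.087, -0.0]
wrist_force: [-1.4, 0.7, -0.1]
width: 0.004
t 4.08 pos [ 0.5185 -0.1152  0.3874] x-axis yaw 83.25 z [ 1.e-04 -3.e-04 -1.e+00] q [-0.265  0.003  1.93  -0.     1.208 -0.148] F [-1.41  0.66 -0.11] M [ 0.022 -0.018 -0.056] w 0.004
tip unit mm [ -4.7 -52.7 214.4]
slide in 25mm units [ 0.19 -0.61  0.69]
time: 4.33
tool_pos: [0.5022, -0.1125, 0.3732]
tcp_rot: [-2.346, -2.087, 0.002]
wrist_force: [-0.3, 0.2, -0.4]
width: 0.001
t 4.33 pos [ 0.5022 -0.1125  0.3732] x-axis yaw 83.31 z [-2.5e-03  5.0e-04 -1.0e+00] q [-0.269 -0.017  1.977 -0.     1.184 -0.152] F [-0.29  0.19 -0.43] M [-0.018 -0.011  0.035] w 0.001
tip unit mm [-21.7 -51.8 200.2]
slide in 25mm units [ 0.15 -0.49  0.73]
```

```bash

python3 -m creep '[{"slide":[0.1,-0.26,0.36],"angular":[0,0,0]},{"slide":[0,-0.26,0.36],"angular":[0,0,0]},{"slide":[0,0,0],"angular":[0,0,0]}]'
python3 plan.py -45 -48 165
python3 - <<'E'
from h import *
p,d=imaging.read_camera("scene"); b=p[80:240,240:400]
cv2.imwrite(f"pics/scene2z.png",cv2.resize(b[:,:,::-1],None,fx=3.5,fy=3.5,interpolation=cv2.INTER_CUBIC))
E
```

```text
time: 4.58
tool_pos: [0.4893, -0.1079, 0.3541]
tcp_rot: [-2.344, -2.087, 0.004]
wrist_force: [-1.0, -0.3, -0.7]
width: -0.002
t 4.58 pos [ 0.4893 -0.1079  0.3541] x-axis yaw 83.36 z [-0.0041  0.0012 -1.    ] q [-0.267 -0.027  2.024  0.     1.149 -0.151] F [-1.01 -0.3  -0.75] M [ 0.005  0.002 -0.02 ] w -0.002
tip unit mm [-35.3 -48.5 181.1]
slide in 25mm units [ 0.02 -0.39  0.65]
```

View pics/scene2z.png

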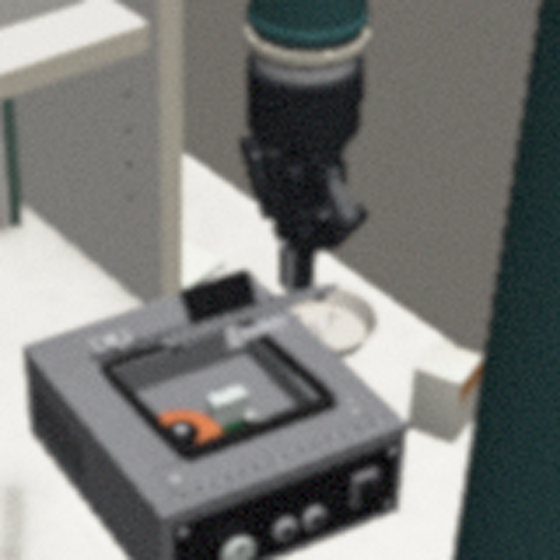

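The hatch is swinging down under the fingertips, contact at about (295,285) in the zoom. I'll carry on along the arc.

```bash

python3 -m creep '[{"slide":[0,-0.2,0.34],"angular":[0,0,0]},{"slide":[0,-0.2,0.34],"angular":[0,0,0]},{"slide":[0,-0.18,0.36],"angular":[0,0,0]},{"slide":[0,-0.18,0.36],"angular":[0,0,0]}]'
python3 -m creep '[{"slide":[0,-0.12,0.36],"angular":[0,0,0]},{"slide":[0,-0.12,0.36],"angular":[0,0,0]},{"slide":[0,0,0],"angular":[0,0,0]}]'
python3 plan.py -62 -48 112
```

```text
time: 4.97
tool_pos: [0.4717, -0.1062, 0.3204]
tcp_rot: [2.347, 2.089, -0.0]
wrist_force: [0.9, -0.1, 0.2]
width: 0.003
time: 5.22
tool_pos: [0.4645, -0.1052, 0.3006]
tcp_rot: [-2.344, -2.086, 0.004]
wrist_force: [0.5, -0.0, -0.3]
width: -0.001
t 5.22 pos [ 0.4645 -0.1052  0.3006] x-axis yaw 83.33 z [-0.0048  0.0014 -1.    ] q [-0.275 -0.02   2.124  0.     1.043 -0.159] F [ 0.46 -0.01 -0.3 ] M [-0.013  0.009 -0.009] w -0.001
tip unit mm [-60.3 -48.6 127.6]
slide in 25mm units [ 0.02 -0.06  0.62]
```

```bash

python3 -m creep '[{"slide":[0,-0.03,0.3],"angular":[0,0,0]},{"slide":[0,-0.03,0.2],"angular":[0,0,0]}]'
python3 plan.py -62 -48 112
python3 - <<'E'
from h import *
p,d=imaging.read_camera("scene"); b=p[80:260,230:400]
cv2.imwrite(f"pics/scene3z.png",cv2.resize(b[:,:,::-1],None,fx=3.3,fy=3.3,interpolation=cv2.INTER_CUBIC))
E
```

```text
time: 5.38
tool_pos: [0.4649, -0.1055, 0.2905]
tcp_rot: [2.346, 2.088, 0.001]
wrist_force: [0.9, -0.4, 0.7]
width: 0.002
t 5.38 pos [ 0.4649 -0.1055  0.2905] x-axis yaw 83.34 z [ 5.e-04 -0.e+00 -1.e+00] q [-0.275 -0.009  2.134  0.     1.017 -0.159] F [ 0.86 -0.38  0.74] M [0.009 0.026 0.021] w 0.002
tip unit mm [-59.  -49.  117.5]
slide in 25mm units [ 0.04 -0.12  0.22]
```

View pics/scene3z.png

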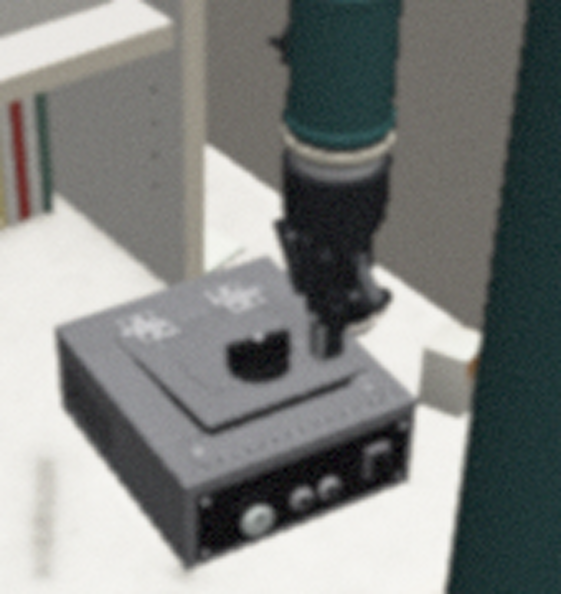

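The hatch is nearly down, with the fingertips on the plain face to the right of the knob. I'll lower it onto the seal.

```bash

python3 -m creep '[{"slide":[0,0,0.12],"angular":[0,0,0]},{"slide":[0,0,0.12],"angular":[0,0,0]}]'
python3 -m creep '[{"slide":[0,0,0.08],"angular":[0,0,0]},{"slide":[0,0,0],"angular":[0,0,0]}]'
python3 plan.py -62 -48 108
```

```text
time: 5.6
tool_pos: [0.465, -0.1055, 0.2849]
tcp_rot: [2.346, 2.088, 0.001]
wrist_force: [-0.2, -0.7, -0.1]
width: 0.001
time: 5.77
tool_pos: [0.4648, -0.1054, 0.2827]
tcp_rot: [-2.347, -2.089, 0.0]
wrist_force: [-0.3, -0.3, -0.1]
width: 0.001
t 5.77 pos [ 0.4648 -0.1054  0.2827] x-axis yaw 83.34 z [-1.e-04  1.e-04 -1.e+00] q [-0.275  0.     2.141  0.     1.001 -0.159] F [-0.26 -0.27 -0.15] M [-0.025  0.034  0.016] w 0.001
tip unit mm [-59.2 -48.9 109.7]
slide in 25mm units [ 0.04 -0.11  0.07]
```

```bash
cat > ang.py <<'E'
from h import *
p,d=imaging.read_camera("scene"); W=pts("scene",d); W=W+[0,0,.003]; U=to_unit(W.reshape(-1,3))
k=(U[:,0]>-.08)&(U[:,0]<.045)&(U[:,1]>.03)&(U[:,1]<.06)&(U[:,2]>.085)&(U[:,2]<.2)
a=np.polyfit(.062-U[k,0],U[k,2],1); print('n',k.sum(),'angle slope',a[0],'z at hinge',a[1],'resid',(U[k,2]-np.polyval(a,.062-U[k,0])).std())
k=(U[:,0]>-.093)&(U[:,0]<-.090)&(abs(U[:,1])<.08)&(U[:,2]>.08)&(U[:,2]<.11); print('rail',k.sum(),np.median(U[k,2]))
cv2.imwrite("pics/scene_a.png",cv2.resize(p[80:260,230:400][:,:,::-1],None,fx=3.3,fy=3.3,interpolation=cv2.INTER_CUBIC))
E
python3 ang.py
```

```text
n 375 angle slope 0.03321534617030698 z at hinge 0.10345911561811379 resid 0.0035326375070350636
rail 46 0.09224068273280922
```

```bash

python3 -m creep '[{"slide":[0,0,0.06],"angular":[0,0,0]},{"slide":[0,0,0.06],"angular":[0,0,0]}]'
python3 plan.py -62 -48 108; python3 ang.py
```

```text
time: 5.98
tool_pos: [0.4649, -0.1055, 0.2803]
tcp_rot: [2.346, 2.089, 0.0]
wrist_force: [-1.0, -0.2, 3.1]
width: -0.002
t 5.98 pos [ 0.4649 -0.1055  0.2803] x-axis yaw 83.34 z [ 4.e-04 -1.e-04 -1.e+00] q [-0.275  0.003  2.143 -0.     0.995 -0.159] F [-0.96 -0.25  3.09] M [ 0.066  0.219 -0.043] w -0.002
tip unit mm [-59.  -49.  107.3]
slide in 25mm units [ 0.04 -0.12 -0.03]
n 375 angle slope 0.029825608210259997 z at hinge 0.10250824146322808 resid 0.0028669933111952948
rail 76 0.09333456197442291
```

View pics/scene_a.png

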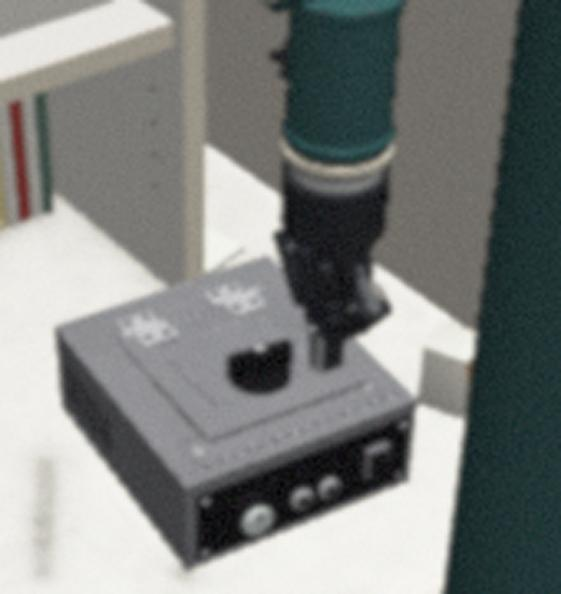

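The hatch now lies on the seal: the fingertip feels 3 N at about 0.05 rad. I'll lift, open and look at the blade.

```bash

python3 -m creep '[{"slide":[0,0,-1],"angular":[0,0,0]},{"slide":[-0.5,0,-1],"angular":[0,0,0]},{"slide":[-1,0,-1],"angular":[0,0,0]},{"slide":[-1,0,-0.5],"angular":[0,0,0]},{"slide":[-1,0,0],"angular":[0,0,0]}]' -0.3
python3 -m creep '[{"slide":[-1,0,0],"angular":[0,0,0]},{"slide":[-1,0,0],"angular":[0,0,0]},{"slide":[-1,0,0],"angular":[0,0,0]}]'
python3 plan.py -45 0 165; python3 ang.py
python3 - <<'E'
from h import *
for n in("top","scene"):
    p,d=imaging.read_camera(n); np.savez(n+"5.npz",p=p,d=d)
    c=proj(n,to_world([-.045,0,.125]))[0]; print(n,c); x,y=c.astype(int)
    cv2.imwrite(f"pics/{n}5z.png",cv2.resize(p[y-40:y+40,x-45:x+45][:,:,::-1],None,fx=6,fy=6,interpolation=cv2.INTER_CUBIC))
E
```

```text
time: 6.45
tool_pos: [0.4559, -0.1937, 0.3718]
tcp_rot: [2.34, 2.085, 0.005]
wrist_force: [1.1, -0.4, -0.5]
width: 0.649
time: 6.7
tool_pos: [0.4456, -0.268, 0.3676]
tcp_rot: [2.346, 2.088, 0.0]
wrist_force: [-0.2, 0.0, -0.6]
width: 0.651
t 6.7 pos [ 0.4456 -0.268   0.3676] x-axis yaw 83.35 z [ 7.e-04 -3.e-04 -1.e+00] q [-0.589 -0.003  1.974  0.     1.17  -0.473] F [-0.22  0.01 -0.57] M [-0.035 -0.05  -0.034] w 0.651
tip unit mm [ -60.  -212.7  194.6]
slide in 25mm units [8.51 0.56 1.18]
n 376 angle slope 0.026508185018534854 z at hinge 0.10256884535875758 resid 0.002539286239347662
rail 70 0.0930199441257033
top [310.70069722 225.12740912]
scene [308.57559414 186.68816878]
```

View pics/top5z.png

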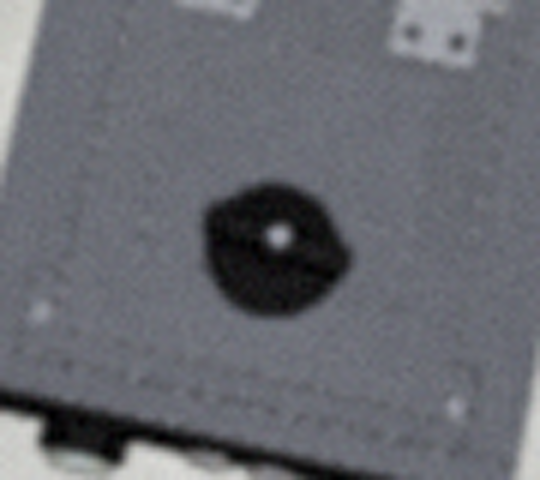

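View pics/scene5z.png

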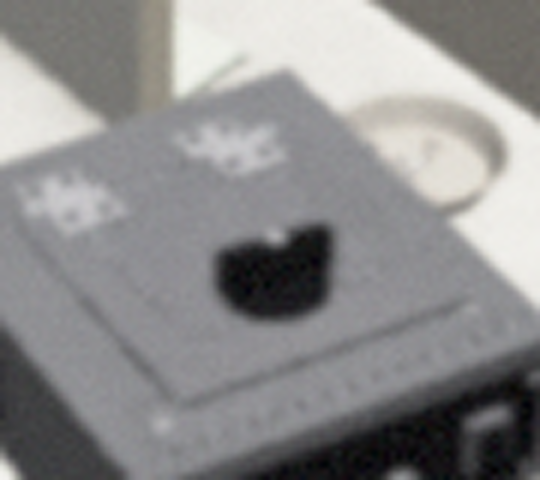

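In the top view the blade runs from about (300,221) to (323,228), with a pale axis mark at (311.5,224.3). I'll cast these pixels onto the plane of the blade top.

```bash
python3 - <<'E'
from h import *
def cast(name,u,v,zw):
    m=imaging.camera_model(name); f=210/np.tan(np.radians(m['fovy'])/2); T=np.linalg.inv(m['camera_from_world'])
    r=T[:3,:3]@np.array([(u-m['cx'])/f,(v-m['cy'])/f,1]); o=T[:3,3]; return o+r*(zw-o[2])/r[2]
zt=.1285+.005
a=to_unit(cast("top",299.7,220.8,zt));b=to_unit(cast("top",323.3,228,zt));c=to_unit(cast("top",311.5,224.3,zt))
print(a*1e3,b*1e3,c*1e3,'len',np.hypot(*(b-a)[:2]),'cw angle deg',np.degrees(np.arctan2(-(b-a)[0]*1, -(b-a)[1])))
# scene mark
print('scene mark',to_unit(cast("scene",308-45+275/6,186-40+237/6,zt-.003))*1e3)
for n in("top","scene"):
    z=np.load(n+"5.npz"); W=pts(n,z['d']); 
    if n=="scene": W=W+[0,0,.003]
    U=to_unit(W.reshape(-1,3)); k=(abs(U[:,0]+.045)<.04)&(abs(U[:,1])<.04)&(U[:,2]>.118)&(U[:,2]<.15)
    P=U[k]; print(n,k.sum(),P[:,2].max(),P.mean(0)*1e3,np.percentile(P[:,2],50)); r=cv2.minAreaRect(P[:,:2].astype(np.float32)); print(r)
    w,v=np.linalg.eigh(np.cov(P[:,:2].T)); print('dir',v[:,1],np.sqrt(w))
E
```

```text
[-42.96107471  23.92876649 133.5       ] [-46.47823713 -25.60675301 133.5       ] [-44.52270044  -0.83972728 133.5       ] len 0.049660226783245213 cw angle deg 4.061347082447896
scene mark [-47.23765648   0.71729502 130.5       ]
top 171 0.1365757575011065 [-45.53419205   0.18635703 130.84201095] 0.132201183762243
((-0.04486508667469025, 7.6051801443099976e-06), (0.01577882468700409, 0.0508037805557251), 2.523543357849121)
dir [0.10671458 0.9942897 ] [0.00366773 0.01414307]
scene 148 0.13590214194493855 [-49.18661964   4.43263052 127.68789389] 0.1288120557154394
((-0.047668930143117905, 0.002802019938826561), (0.05199398100376129, 0.017454417422413826), 83.94830322265625)
dir [0.13640096 0.99065371] [0.00334182 0.01492426]
```

```bash

python3 -m creep '[{"slide":[1,0.07,0],"angular":[0,0,0]},{"slide":[1,0.07,0],"angular":[0,0,0]},{"slide":[1,0.07,0],"angular":[0,0,0]},{"slide":[1,0.07,0],"angular":[0,0,0]},{"slide":[1,0.07,0],"angular":[0,0,0]}]' 0.3 50
python3 -m creep '[{"slide":[1,0.07,0.3],"angular":[0,0,0]},{"slide":[1,0.07,0.3],"angular":[0,0,0]},{"slide":[1,0.07,0.3],"angular":[0,0,0.5]},{"slide":[0.5,0.04,0.3],"angular":[0,0,1]},{"slide":[0,0,0],"angular":[0,0,0]}]'
python3 plan.py -45 0 118
```

```text
time: 7.27
tool_pos: [0.4689, -0.1416, 0.3672]
tcp_rot: [-2.346, -2.089, -0.001]
wrist_force: [0.6, -0.6, -1.1]
width: 0.35
time: 7.68
tool_pos: [0.4851, -0.0543, 0.3357]
tcp_rot: [-2.449, -1.963, 0.002]
wrist_force: [1.3, 1.2, -0.6]
width: 0.35
t 7.68 pos [ 0.4851 -0.0543  0.3357] x-axis yaw 77.44 z [-0.0029  0.0019 -1.    ] q [-1.630e-01 -3.600e-02  2.068e+00  2.000e-03  1.112e+00  5.500e-02] F [ 1.28  1.19 -0.63] M [ 0.001 -0.006 -0.058] w 0.35
tip unit mm [-45.2   4.4 162.7]
slide in 25mm units [-0.18  0.03  1.79]
```

```bash

python3 -m creep '[{"slide":[-0.09,0.02,0.5],"angular":[0,0,0]},{"slide":[-0.09,0,0.4],"angular":[0,0,0]},{"slide":[0,0,0.3],"angular":[0,0,0]},{"slide":[0,0,0],"angular":[0,0,0]}]'
python3 plan.py -45 0 118
python3 - <<'E'
from h import *
p,d=imaging.read_camera("scene"); b=p[80:260,230:400]
cv2.imwrite(f"pics/scene6z.png",cv2.resize(b[:,:,::-1],None,fx=3.3,fy=3.3,interpolation=cv2.INTER_CUBIC))
E
```

```text
time: 8.02
tool_pos: [0.4842, -0.0622, 0.3054]
tcp_rot: [-2.45, -1.961, 0.004]
wrist_force: [0.7, 0.4, 0.7]
width: 0.347
t 8.02 pos [ 0.4842 -0.0622  0.3054] x-axis yaw 77.34 z [-3.9e-03  7.0e-04 -1.0e+00] q [-0.179 -0.003  2.097  0.     1.051  0.042] F [0.74 0.39 0.68] M [-0.02   0.039 -0.002] w 0.347
tip unit mm [-45.4  -3.8 132.4]
slide in 25mm units [0.15 0.   0.57]
```

View pics/scene6z.png

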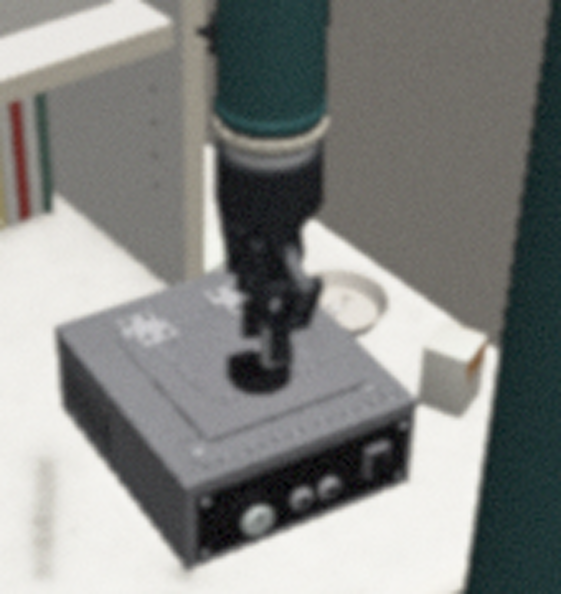

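```bash

python3 -m creep '[{"slide":[0.15,0,0.2],"angular":[0,0,0]},{"slide":[0,0,0.2],"angular":[0,0,0]},{"slide":[0,0,0.12],"angular":[0,0,0]},{"slide":[0,0,0],"angular":[0,0,0]}]'
python3 plan.py -45 0 116
```

```text
time: 8.4
tool_pos: [0.4859, -0.0584, 0.2937]
tcp_rot: [-2.452, -1.963, 0.001]
wrist_force: [0.6, -0.3, 1.2]
width: 0.351
t 8.4 pos [ 0.4859 -0.0584  0.2937] x-axis yaw 77.35 z [-1.2e-03  2.0e-04 -1.0e+00] q [-0.171  0.012  2.106 -0.     1.025  0.05 ] F [ 0.64 -0.31  1.23] M [ 0.013 -0.011 -0.003] w 0.351
tip unit mm [-43.7   0.2 120.7]
slide in 25mm units [-0.01 -0.05  0.19]
```

Tip height 120.7 mm, with the flange top at about 113. I'll go down 3 mm and close gently.

```bash

python3 -m creep '[{"slide":[0,-0.03,0.13],"angular":[0,0,0]},{"slide":[0,0,0],"angular":[0,0,0]}]'
python3 -m creep '[{"slide":[0,0,0],"angular":[0,0,0]},{"slide":[0,0,0],"angular":[0,0,0]},{"slide":[0,0,0],"angular":[0,0,0]}]' 1 40
python3 -m creep '[{"slide":[0,0,0],"angular":[0,0,0]},{"slide":[0,0,0],"angular":[0,0,0]}]'
python3 plan.py -45 0 116
```

```text
time: 8.57
tool_pos: [0.4852, -0.0583, 0.2907]
tcp_rot: [-2.452, -1.963, 0.001]
wrist_force: [-0.1, 1.0, 0.9]
width: 0.349
time: 8.82
tool_pos: [0.4851, -0.0582, 0.2911]
tcp_rot: [-2.452, -1.962, 0.002]
wrist_force: [-1.9, -0.0, 0.9]
width: 0.103
time: 8.98
tool_pos: [0.4851, -0.0582, 0.2911]
tcp_rot: [-2.452, -1.962, 0.002]
wrist_force: [-2.7, 0.1, 2.3]
width: 0.104
t 8.98 pos [ 0.4851 -0.0582  0.2911] x-axis yaw 77.34 z [-1.5e-03  3.0e-04 -1.0e+00] q [-0.17   0.014  2.11   0.     1.02   0.051] F [-2.69  0.12  2.33] M [0.167 0.726 0.003] w 0.104
tip unit mm [-44.6   0.3 118.1]
slide in 25mm units [-0.01 -0.01  0.08]
```

Gripped: opening 8.8 mm against the 10 mm blade, with low side forces. Now I'll press down in small steps and watch for the stiffness knee.

```bash
cat > st.py <<'E'
from workcell import bot; import numpy as np
from scipy.spatial.transform import Rotation as R
s=bot.read_state(); Rt=R.from_rotvec(s['tcp_rot']).as_matrix(); tip=s['tool_pos']+Rt[:,2]*.173
print('t%.2f tipz %.2f yaw %.2f F %s M %s w %.3f'%(s['time'],tip[2]*1e3,np.degrees(np.arctan2(Rt[1,0],Rt[0,0])),s['wrist_force'].round(1),s['torque'].round(3),s['width']))
E
for i in 1; do python3 -m creep '[{"slide":[0,0,0.06],"angular":[0,0,0]},{"slide":[0,0,0],"angular":[0,0,0]}]' >/dev/null; python3 st.py; done
python3 -m creep '[{"slide":[0,0,0.06],"angular":[0,0,0]},{"slide":[0,0,0],"angular":[0,0,0]}]' >/dev/null; python3 st.py
```

```text
t9.15 tipz 116.47 yaw 77.34 F [-5.5  0.5  3.4] M [ 0.163  0.9   -0.036] w 0.106
t9.32 tipz 115.21 yaw 77.35 F [-6.9  1.   5.1] M [ 0.162  1.044 -0.061] w 0.104
```

```bash

python3 -m creep '[{"slide":[0,-0.04,0.04],"angular":[0,0,0]},{"slide":[0,0,0],"angular":[0,0,0]}]' >/dev/null; python3 st.py
python3 -m creep '[{"slide":[0,-0.02,0.04],"angular":[0,0,0]},{"slide":[0,0,0],"angular":[0,0,0]}]' >/dev/null; python3 st.py
```

```text
t9.48 tipz 114.80 yaw 77.34 F [-6.   0.9  6.8] M [0.103 0.813 0.003] w 0.106
t9.65 tipz 114.19 yaw 77.34 F [-5.7  0.4  8.3] M [ 0.061  0.795 -0.036] w 0.107
```

```bash

python3 -m creep '[{"slide":[0,-0.03,0.03],"angular":[0,0,0]},{"slide":[0,0,0],"angular":[0,0,0]}]' >/dev/null; python3 st.py
python3 -m creep '[{"slide":[0,-0.03,0.02],"angular":[0,0,0]},{"slide":[0,0,0],"angular":[0,0,0]}]' >/dev/null; python3 st.py
```

```text
t9.82 tipz 113.92 yaw 77.35 F [-4.6  0.9  9.2] M [ 0.071  0.613 -0.056] w 0.103
t9.98 tipz 113.79 yaw 77.35 F [-4.5 -0.1  9.6] M [ 0.027  0.492 -0.094] w 0.106
```

```bash

python3 -m creep '[{"slide":[0,-0.03,0.03],"angular":[0,0,0]},{"slide":[0,0,0],"angular":[0,0,0]}]' >/dev/null; python3 st.py
python3 -m creep '[{"slide":[0,-0.03,0.03],"angular":[0,0,0]},{"slide":[0,0,0],"angular":[0,0,0]}]' >/dev/null; python3 st.py; python3 ang.py
```

```text
t10.15 tipz 113.50 yaw 77.35 F [-3.5 -0.1  9.9] M [ 0.063  0.511 -0.035] w 0.102
t10.32 tipz 113.49 yaw 77.35 F [-2.9 -0.9 13.1] M [-0.04   0.457 -0.01 ] w 0.101
n 393 angle slope -0.006353286161818892 z at hinge 0.10198816796575333 resid 0.0015631907722237247
rail 80 0.09301119438540306
```

View pics/scene_a.png

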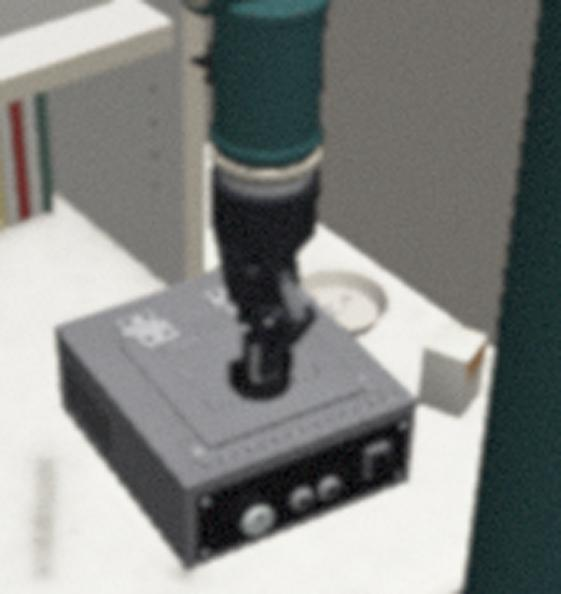

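The tip has stopped at 113.5 mm while the force climbed from 10 to 13 N, so the bumpers are on the rail. Still pressing, I'll turn clockwise.

```bash

python3 -m creep '[{"slide":[0,0,0],"angular":[0,0,1]},{"slide":[0,0,0],"angular":[0,0,0.5]}]' >/dev/null; python3 st.py
python3 -m creep '[{"slide":[0,0,0],"angular":[0,0,0.5]},{"slide":[0,0,0],"angular":[0,0,0]}]' >/dev/null; python3 st.py
```

```text
t10.53 tipz 113.47 yaw 71.19 F [-2.9 -0.5 13.4] M [0.013 0.487 0.043] w 0.105
t10.70 tipz 113.48 yaw 69.27 F [-3.6 -0.8 11.9] M [-0.089  0.472 -0.08 ] w 0.105
```

```bash

python3 -m creep '[{"slide":[0,0,0],"angular":[0,0,0.7]},{"slide":[0,0,0],"angular":[0,0,0.7]}]' >/dev/null; python3 st.py
python3 -m creep '[{"slide":[0,0,0],"angular":[0,0,0.7]},{"slide":[0,0,0],"angular":[0,0,0.7]}]' >/dev/null; python3 st.py
python3 -m creep '[{"slide":[0,0,0],"angular":[0,0,0.7]},{"slide":[0,0,0],"angular":[0,0,0.7]}]' >/dev/null; python3 st.py
```

```text
t10.87 tipz 113.47 yaw 63.64 F [-2.9 -0.8 13.6] M [-0.101  0.464  0.032] w 0.104
t11.03 tipz 113.46 yaw 58.03 F [-3.2 -1.7 11.7] M [-0.123  0.484  0.095] w 0.105
t11.20 tipz 113.45 yaw 52.43 F [-3.1 -0.7 12.1] M [-0.158  0.435  0.019] w 0.107
```

```bash

python3 -m creep '[{"slide":[0,0,0],"angular":[0,0,0.7]},{"slide":[0,0,0],"angular":[0,0,0.7]}]' >/dev/null; python3 st.py
python3 -m creep '[{"slide":[0,0,0],"angular":[0,0,0.7]},{"slide":[0,0,0],"angular":[0,0,0.7]}]' >/dev/null; python3 st.py
python3 -m creep '[{"slide":[0,0,0],"angular":[0,0,0.7]},{"slide":[0,0,0],"angular":[0,0,0.7]}]' >/dev/null; python3 st.py
python3 -m creep '[{"slide":[0,0,0],"angular":[0,0,0.7]},{"slide":[0,0,0],"angular":[0,0,0.7]}]' >/dev/null; python3 st.py
python3 -m creep '[{"slide":[0,0,0],"angular":[0,0,0.7]},{"slide":[0,0,0],"angular":[0,0,0.7]}]' >/dev/null; python3 st.py
python3 -m creep '[{"slide":[0,0,0],"angular":[0,0,0.7]},{"slide":[0,0,0],"angular":[0,0,0.7]}]' >/dev/null; python3 st.py
```

```text
t11.37 tipz 113.47 yaw 46.84 F [-3.7 -0.8 11.3] M [-0.168  0.493  0.056] w 0.103
t11.53 tipz 113.48 yaw 41.24 F [-3.1 -1.2 13.2] M [-0.195  0.498  0.078] w 0.104
t11.70 tipz 113.50 yaw 35.64 F [-3.8 -0.8 12.2] M [-0.227  0.439  0.041] w 0.101
t11.87 tipz 113.48 yaw 30.04 F [-3.2 -1.5 12.8] M [-0.328  0.452  0.081] w 0.102
t12.03 tipz 113.47 yaw 24.44 F [-3.5 -0.9 12.5] M [-0.299  0.444  0.045] w 0.102
t12.20 tipz 113.46 yaw 18.85 F [-3.1 -1.7 12. ] M [-0.333  0.507  0.035] w 0.102
```

```bash

python3 -m creep '[{"slide":[0,0,0],"angular":[0,0,0.7]},{"slide":[0,0,0],"angular":[0,0,0.7]}]' >/dev/null; python3 st.py
python3 -m creep '[{"slide":[0,0,0],"angular":[0,0,0.4]},{"slide":[0,0,0],"angular":[0,0,0]}]' >/dev/null; python3 st.py
python3 -m creep '[{"slide":[0,0,0],"angular":[0,0,0.3]},{"slide":[0,0,0],"angular":[0,0,0]}]' >/dev/null; python3 st.py
python3 -m creep '[{"slide":[0,0,0],"angular":[0,0,0.3]},{"slide":[0,0,0],"angular":[0,0,0]}]' >/dev/null; python3 st.py
```

```text
t12.37 tipz 113.45 yaw 13.24 F [-3.  -1.4 12.3] M [-0.354  0.539  0.028] w 0.101
t12.53 tipz 113.49 yaw 11.70 F [-3.  -1.5 13. ] M [-0.43   0.476 -0.057] w 0.101
t12.70 tipz 113.51 yaw 10.53 F [-3.4 -1.3 12.8] M [-0.416  0.526 -0.031] w 0.103
t12.87 tipz 113.49 yaw 9.33 F [-2.4 -1.7 12.1] M [-0.385  0.556 -0.073] w 0.104
```

```bash

python3 -m creep '[{"slide":[0,0,0],"angular":[0,0,0.3]},{"slide":[0,0,0],"angular":[0,0,0]}]' >/dev/null; python3 st.py
python3 -m creep '[{"slide":[0,0,0],"angular":[0,0,0.3]},{"slide":[0,0,0],"angular":[0,0,0]}]' >/dev/null; python3 st.py
```

```text
t13.03 tipz 113.50 yaw 8.13 F [-4.  -1.3 12.3] M [-0.384  0.5   -0.067] w 0.104
t13.20 tipz 113.48 yaw 6.93 F [-3.  -1.7 11.8] M [-0.407  0.549 -0.051] w 0.101
```

```bash

python3 -m creep '[{"slide":[0,0,0],"angular":[0,0,0.3]},{"slide":[0,0,0],"angular":[0,0,0]}]' >/dev/null; python3 st.py
python3 -m creep '[{"slide":[0,0,0],"angular":[0,0,0.3]},{"slide":[0,0,0],"angular":[0,0,0]}]' >/dev/null; python3 st.py
```

```text
t13.37 tipz 113.49 yaw 5.73 F [-2.5 -0.7 12.8] M [-0.418  0.544 -0.073] w 0.102
t13.53 tipz 113.46 yaw 4.53 F [-2.  -1.6 12.1] M [-0.417  0.563 -0.016] w 0.105
```

```bash

python3 -m creep '[{"slide":[0,0,0],"angular":[0,0,0.2]},{"slide":[0,0,0],"angular":[0,0,0]}]' >/dev/null; python3 st.py
python3 -m creep '[{"slide":[0,0,0],"angular":[0,0,0.2]},{"slide":[0,0,0],"angular":[0,0,0]}]' >/dev/null; python3 st.py
python3 -m creep '[{"slide":[0,0,0],"angular":[0,0,0.2]},{"slide":[0,0,0],"angular":[0,0,0]}]' >/dev/null; python3 st.py
```

```text
t13.70 tipz 113.46 yaw 3.74 F [-3.8 -2.  12.5] M [-0.429  0.501  0.018] w 0.107
t13.87 tipz 113.49 yaw 2.96 F [-2.9 -1.6 12.3] M [-0.429  0.563  0.066] w 0.104
t14.03 tipz 113.49 yaw 2.18 F [-3.5 -1.5 12.4] M [-0.422  0.627  0.096] w 0.105
```

```bash

python3 -m creep '[{"slide":[0,0,0],"angular":[0,0,0.2]},{"slide":[0,0,0],"angular":[0,0,0]}]' >/dev/null; python3 st.py
python3 -m creep '[{"slide":[0,0,0],"angular":[0,0,0.2]},{"slide":[0,0,0],"angular":[0,0,0]}]' >/dev/null; python3 st.py
```

```text
t14.20 tipz 113.49 yaw 1.40 F [-3.5 -1.5 12.9] M [-0.462  0.577  0.312] w 0.106
t14.37 tipz 113.46 yaw 0.63 F [-3.6 -0.3 13. ] M [-0.435  0.549  0.46 ] w 0.104
```

The stop has come up steeply, 0.46 N m at a yaw of 0.6°, and the bending limit is 0.65. I'll relieve the torque, then ease off the press.

```bash

python3 -m creep '[{"slide":[0,0,0],"angular":[0,0,-0.3]},{"slide":[0,0,0],"angular":[0,0,0]}]' >/dev/null; python3 st.py
python3 -m creep '[{"slide":[0,0,-0.03],"angular":[0,0,0]},{"slide":[0,0,0],"angular":[0,0,0]}]' >/dev/null; python3 st.py
python3 -m creep '[{"slide":[0,0,-0.03],"angular":[0,0,0]},{"slide":[0,0,0],"angular":[0,0,0]}]' >/dev/null; python3 st.py
```

```text
t14.53 tipz 113.48 yaw 1.86 F [-3.3 -2.3 11.9] M [-0.46   0.606  0.208] w 0.101
t14.70 tipz 113.51 yaw 1.81 F [-0.7 -3.   8.2] M [-0.503  0.141  0.211] w 0.100
t14.87 tipz 113.62 yaw 1.80 F [ 2.5 -3.5  4.6] M [-0.789 -0.42   0.246] w 0.101
```

```bash

python3 -m creep '[{"slide":[0,0,-0.02],"angular":[0,0,-0.1]},{"slide":[0,0,0],"angular":[0,0,0]}]' >/dev/null; python3 st.py
python3 -m creep '[{"slide":[0,0,-0.02],"angular":[0,0,0]},{"slide":[0,0,0],"angular":[0,0,0]}]' >/dev/null; python3 st.py
```

```text
t15.03 tipz 113.71 yaw 2.19 F [ 4.2 -4.8  2.6] M [-0.922 -0.781  0.173] w 0.111
t15.20 tipz 113.87 yaw 2.17 F [ 5.8 -4.2  0.7] M [-0.925 -0.909  0.124] w 0.104
```

```bash

python3 -m creep '[{"slide":[0.04,0.03,0],"angular":[0,0,0]},{"slide":[0,0,0],"angular":[0,0,0]}]' >/dev/null; python3 st.py
python3 -m creep '[{"slide":[0,0,0],"angular":[0,0,0]},{"slide":[0,0,0],"angular":[0,0,0]},{"slide":[0,0,0],"angular":[0,0,0]}]' 0.3; python3 st.py
```

```text
t15.37 tipz 113.80 yaw 2.15 F [ 3.7 -1.8  3.4] M [-0.595 -0.622  0.169] w 0.105
time: 15.62
tool_pos: [0.4811, -0.0576, 0.2847]
tcp_rot: [-3.14, -0.058, 0.005]
wrist_force: [0.3, 0.4, -0.2]
width: 0.35
t15.62 tipz 111.72 yaw 2.13 F [ 0.3  0.4 -0.2] M [ 0.002  0.028 -0.001] w 0.350
```

Released, no contact force. Now straight up, and off to the right to look.

```bash

python3 -m creep '[{"slide":[0,0,-0.4],"angular":[0,0,0]},{"slide":[0,0,-0.8],"angular":[0,0,0]},{"slide":[0,0,-1],"angular":[0,0,0]},{"slide":[0,0,-1],"angular":[0,0,0]},{"slide":[0,0,-0.5],"angular":[0,0,0]}]'
python3 -m creep '[{"slide":[0,1,0],"angular":[0,0,0]},{"slide":[0,1,0],"angular":[0,0,0]},{"slide":[0,1,0],"angular":[0,0,0]},{"slide":[0,1,0],"angular":[0,0,0]},{"slide":[0,1,0],"angular":[0,0,0]}]'
python3 -m creep '[{"slide":[0,1,0],"angular":[0,0,0]},{"slide":[0,1,0],"angular":[0,0,0]},{"slide":[0,1,0],"angular":[0,0,0]},{"slide":[0,1,0],"angular":[0,0,0]},{"slide":[0,0,0],"angular":[0,0,0]}]'
python3 st.py; python3 ang.py
python3 - <<'E'
from h import *
for n in("top","scene"):
    p,d=imaging.read_camera(n); cv2.imwrite(f"pics/{n}7.png",p[:,:,::-1])
    c=proj(n,to_world([-.045,0,.12]))[0]; x,y=c.astype(int)
    cv2.imwrite(f"pics/{n}7z.png",cv2.resize(p[y-45:y+45,x-50:x+50][:,:,::-1],None,fx=6,fy=6,interpolation=cv2.INTER_CUBIC))
    W=pts(n,d)+([0,0,.003] if n=="scene" else [0,0,0]); U=to_unit(W.reshape(-1,3)); k=(abs(U[:,0]+.045)<.04)&(abs(U[:,1])<.04)&(U[:,2]>.114)&(U[:,2]<.15); P=U[k]
    print(n,k.sum(),cv2.minAreaRect(P[:,:2].astype(np.float32)),np.linalg.eigh(np.cov(P[:,:2].T))[1][:,1],np.percentile(P[:,2],[50,95]))
E
```

```text
time: 16.03
tool_pos: [0.4826, -0.058, 0.3819]
tcp_rot: [3.141, 0.059, 0.006]
wrist_force: [0.7, 0.1, -0.4]
width: 0.353
time: 16.45
tool_pos: [0.4864, -0.1837, 0.3782]
tcp_rot: [-3.14, -0.059, 0.001]
wrist_force: [0.5, -0.8, -0.2]
width: 0.348
time: 16.87
tool_pos: [0.4903, -0.2862, 0.3782]
tcp_rot: [3.139, 0.054, -0.001]
wrist_force: [0.1, 0.6, 1.2]
width: 0.349
t16.87 tipz 205.22 yaw 1.98 F [0.1 0.6 1.2] M [-0.019 -0.039  0.008] w 0.349
n 390 angle slope 0.0008862286747421498 z at hinge 0.10204348288071699 resid 0.0015686788357591366
rail 77 0.09339410454965935
top 144 ((-0.04583742469549179, 0.00020699761807918549), (0.0506531298160553, 0.014166302978992462), 12.177046775817871) [-0.98790655 -0.1550505 ] [0.1287849  0.13139579]
scene 127 ((-0.04848524183034897, 0.004178614821285009), (0.05245787277817726, 0.013944324105978012), 9.898348808288574) [-0.98104935 -0.19375805] [0.12611516 0.13054597]
```

View pics/top7z.png

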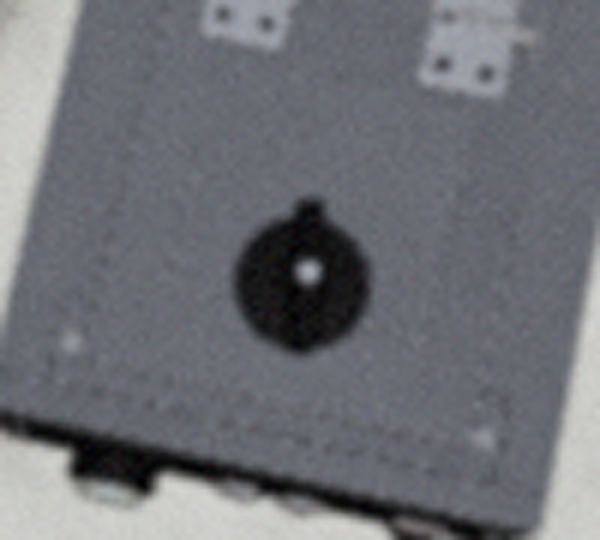

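View pics/scene7.png

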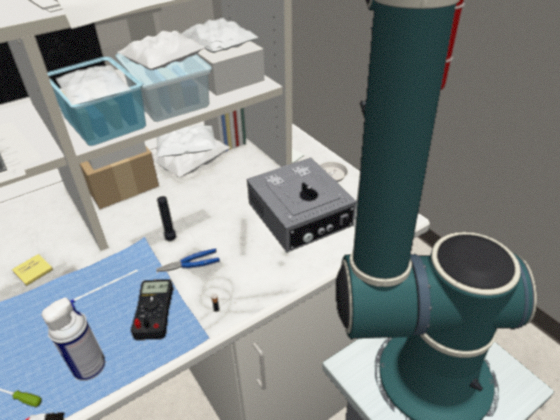

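The knob blade now points front to back at about 80°. The hatch slope reads 0.001, against 0.027 on the same measure before locking, so the tongue is holding it. The pliers, dish and battery look undisturbed. The carton is behind the arm in the scene view, so I'll check it in the top view before handing in.

View pics/top7.png

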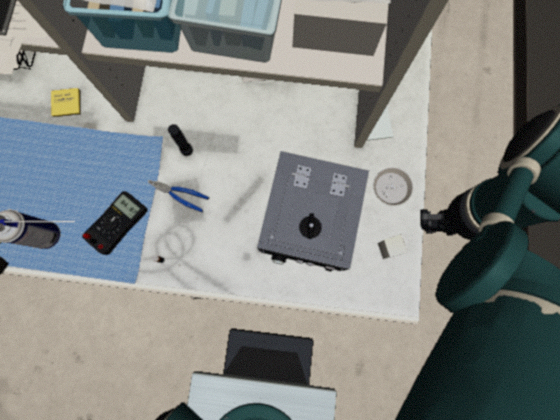

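```bash
python3 -c "
from workcell import order; print(order.finish_job())"
```

```text
the job is handed in; nothing more can be done
None
```

The hatch is shut and locked, and I handed the job in at about 17 s with the arm clear of everything.

- **Closing:** I swung the hatch down with the shut fingertips on the plain face to the right of the knob, until it lay on the seal with about 3 N.
- **Pressing:** I gripped the wing and pressed until the bumpers met the rail. The tip stopped sinking at about 10 N. I held the press at 11–14 N through the turn.
- **Turning:** The knob turned clockwise from about 6° to about 82°. There was no sign of the tongue jamming before the stop came up.
- **At the stop:** The torque peaked at 0.46 N m. That is more than the 0.25 called ample, but below the 0.65 that bends the tongue. My last step was larger than it needed to be.
- **Letting go:** I backed off the torque, eased the press to near zero and released. The tip rose only about 0.4 mm as the load came off, so the tongue took over holding the hatch.

**Last checks:**
- **Hatch:** its slope reads about 0.001 rad. The same measure read 0.027 while it was unlocked, although the fingertip height put it nearer 0.05 then, so that measure is noisy and reads low.
- **Knob:** both views show it at about 79–81°, within the range given for the stop.
- **Things round about:** the carton, dish, pliers and battery look unmoved, judged by eye in the last pictures.

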